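Roll a steel column into its V-cradle and butt it against the stop

TASK

With the fingertips only, roll the steel column across the bench, up the short ramp and into the V of the grey cradle, so that it settles down in the V. Then push it lengthwise along the V until its end rests against the cradle's blue stop plate, and move clear. The column is never to be lifted or carried, and everything else on the bench stays where it is.

Things in the scene. Friction and masses are not known exactly. Their poses are not given: they have to be found in the camera images.
- column: Steel column, a smooth round bar with blue end fittings and flat end faces: diameter 40 mm, length 180 mm, about 0.55 kg, lying on the bench near the robot. Origin at its middle, on its axis (20 mm above the bench while it lies there); its y axis runs along the bar. It rolls easily, soon coming to rest, and slides easily (friction 0.35).
- cradle: Grey painted V-cradle fixed to the bench, two equal cheeks (y -70 to -40 and 40 to 70 mm) of one profile. Origin on the bench right under a seated bar's axis; x points away from the robot, the way the bar is rolled in; y along the V. A bar seated in the V has its axis at x = 0, 24.7 mm above the bench. Behind, the V rises at 45 degrees to 30 mm high at x = 34 mm; back at x = 46 mm.
- cradle_ramp_foot (a point): Start of the cradle's entry ramp, on the bench, halfway along the cradle (cradle x = -66, y = 0 mm). From here both cheeks rise evenly at 15 degrees to the crest. Axes as the cradle's.
- cradle_crest (a point): Middle of the cradle's crest (cradle x = -20, y = 0), 12 mm above the bench, flat for 4 mm along x. Behind it the V falls at 30 degrees to the bench at x = 3 mm. The bar's axis is 32 mm above the bench as it passes; a level push of about 3 N takes it over, and it then drops into the V by itself.
- cradle_stop (a point): Point where a seated bar's axis meets the blue upright stop plate at the cradle's +y end (robot's left): cradle x = 0, y = 95 mm. The plate's face looks to -y, spans cradle x -20 to 46 mm, 46 mm high. The bar touches it when the bar's middle is at cradle y = 5 mm. The other end of the V is open. Sliding a seated bar takes 2 to 4 N.
- slide_box: Bystander, not to be disturbed: blue slide box, 140 x 91 x 42 mm. Origin at the centre of its underside.
- timer: Bystander, not to be disturbed: white lab timer lying flat, 66 x 72 x 16 mm. Origin at the centre of its underside.
- stapler: Bystander, not to be disturbed: black stapler, 137 x 38 x 42 mm. Origin at the centre of its underside.
- cup_orange: Bystander, not to be disturbed: clear sample cup with an orange lid, diameter 61, 70 mm high. Origin at the centre of its underside.
- petri_a: Bystander, not to be disturbed: petri dish, diameter 90, 15 mm high. Origin at the centre of its underside.
- scissors: Bystander, not to be disturbed: scissors with blue handles lying flat, 87 x 199 x 9 mm. Origin at the centre of its underside.

How it is judged (in metres and radians):
On the way, in this order (a step that is already met when the one before it is completed fails the run):
1. the column turns over as it rolls on the bench: at least 40 degrees from how it lay, before it is on the ramp (height (world z) of column below 0.024 m and (angle between column's own x axis and vertical below 0.87 rad or angle between column's own x axis and vertical above 2.27 rad)).
2. the column lies in the V of the cradle (x of column in the frame of cradle between -0.005 and 0.005 m and z of column in the frame of cradle between 0.021 and 0.0285 m and angle between the y axis of column and the y axis of cradle, either way round below 0.06 rad), for 0.2 s.
At the end, for the whole second after the job is handed in: The column is at rest in the V (axis within 5 mm of the V's middle, 21 to 28.5 mm above the bench, parallel to the V within 0.06 rad) and its end is within 3.5 mm of the stop plate (all of step 2 and y of column in the frame of cradle between 0.0015 and 0.0075 m and linear speed of column below 0.01 m/s); the robot touches nothing.
It fails at once if the column is lifted (axis higher than 38 mm above the bench; 32 mm is needed to pass the crest) (height (world z) of column above 0.038 m).
It fails at once if the column is lifted or carried before it is on the ramp (axis 6 mm higher than it lay) (height (world z) of column above 0.026 m and x of column in the frame of cradle below -0.072 m).
It fails at once if a bystander is moved by more than 15 mm (distance of any of slide_box, timer, stapler, cup_orange, petri_a, scissors from where it was at the start of the episode above 0.015 m).
It also fails if it takes over 45 s, if anything falls off the work surface, if the arm or the gripper's body presses on something with over 40 N, if the wrist force passes 120 N, or if a joint passes its speed limit or range.

ROBOT

A 6-joint arm with a two-finger parallel gripper is mounted at the origin on a cart in front of the work surface, level with it; the furniture and walls round the work are solid. World frame = base frame: x ahead of the robot, y to its left, z up, the work surface at z = 0. Lengths are in mm, angles in rad, forces in N, time in s.
With the tool pointing down it reaches from about 350 to 950 mm from the base axis. Payload 17.4 kg.
Tool frame: the origin (TCP) lies at the very end of the fingers, on their centre line; the grasp point (between the pads) lies 19 mm behind it; z points along the fingers, y is the line along which they close (so a half turn about z gives the same grasp; the last joint's range is limited). The gripper opens to 93 mm and grips with 3 to 60 N. Pads are 15 mm wide; open, the fingers measure 128 mm over their backs; the gripper's body (75 mm by 188 mm) begins 65 mm behind the grasp point.
Start: joints at [1.158, 0.116, 1.442, -0, 1.584, -0.038], TCP at [247.117, 628.145, 218.646] pointing down, gripper open.
Joint ranges: [-2.83, 2.83], [-0.83, 2.19], [0.07, 2.5], [-1.14, 4.28], [0.01, 3], [-2.97, 2.97]. Speed limits (rad/s): [1.89, 1.89, 2.22, 3.14, 3.14, 3.14].

INTERFACE

Orientations are given as [roll, pitch, yaw] about the fixed x, y, z axes, in that order (R = Rz(yaw) Ry(pitch) Rx(roll)).
In Python, from rig import * gives the robot as it stands. The module is installed in compiled form; this text tells all that it offers.
- The arm moves only by the shell command python3 -m inch 'ROWS' [FORCE]. ROWS is JSON, a list of rows, each an object of numbers: "claw": the closure in counts, from 0 (fully open) to 255 (shut); "x", "y", "z": the shift along the world's x, y, z in mm; "turn": the turn about the world's z in degrees. In form: [{"claw": .., "x": .., "y": .., "z": .., "turn": ..}, ...]. A call has 1 to 5 rows; each row is the pose to reach, as a shift and turn from the pose commanded when the call began; what a row does not reach only later rows make up. A row lasts 1/8 s, in which the tool goes at most 62.5 mm and 10.7 degrees, less where a joint would pass 70% of its speed; a pose out of reach is approached as far as the arm can. A call with a gripper value outside its range is refused whole. The fingers move at their own pace and stop on an object; FORCE is the grip in N (left out, the last holds). Time passes only in rows, so rows that repeat a pose let the fingers close. It gives the time, the measured TCP pose, the force, the opening and the grip force at its end, in the units of the state.
- get_state(): the state, without advancing time (a new reading comes with each control period).
- camera(name): name is "side" or "top" or "wrist"; returns a dict with "image" (384x512x3 uint8, red, green, blue), "fx", "fy", "cx", "cy" (pixels), "cam_to_world" (4x4, takes a point from camera to world coordinates). Camera axes: x right, y up, looking along -z (the intrinsics and any distortion apply to the point x, -y, -z); pixel columns grow to the right and rows downward; lengths in mm; the calibration is good to about 2 mm. A picture is of the moment at which its call begins. There is no depth.
- hand_in(): hands the job in; it is judged then, once.
The state is a dict: "t": time; "joints": joint angles; "joint_velocities": joint speeds; "tau": joint torques, N m; "tool_pos": TCP position; "eef_rot": TCP orientation; "wrist_force": force on the tool from outside, world axes, zero at the start; "wrist_torque": the same for the moment, N m; "finger_gap": finger opening in mm; "finger_force": force on a finger pad.
Only numpy, scipy, OpenCV 4.12 (cv2) and the standard library are available. Lean on these libraries where they do the work, as an engineer would, in place of code of your own. Each camera call takes 0.05 s, during which the arm holds its last target. There are 200 camera calls.

## Working session

There is one attempt and no reset: what is moved stays moved. The work goes in short steps, Python scripts to look and compute and a shell command to move; the robot and the scene stay as the last step left them, time stands still between calls to the robot, and variables do not carry over. Pictures are saved under pics/ and viewed, at most 10 in all, crops included, and the job is handed in when it is done.

```bash
mkdir -p pics; cat > h.py <<'E'
from rig import *
import numpy as np, cv2
def snap(n,f):
    c=camera(n); cv2.imwrite(f'pics/{f}.png',c['image'][:,:,::-1]); np.savez(f'pics/{f}.npz',**{k:np.array(v) for k,v in c.items()}); return c
def px(f,u,v,z):
    c=np.load(f'pics/{f}.npz'); M=c['cam_to_world']
    d=M[:3,:3]@np.array([(u-c['cx'])/c['fx'],-(v-c['cy'])/c['fy'],-1]); o=M[:3,3]
    return np.round(o+d*(z-o[2])/d[2],1)
E
python3 -c "
from h import *
c=snap('top','top0');snap('side','side0');print([k for k in c]);print(c['cam_to_world'],c['fx'])
a=cv2.imread('pics/top0.png');cv2.imwrite('pics/top0b.png',cv2.resize(a,(800,600)))
print(get_state())"
```

```text
['image', 'fx', 'fy', 'cx', 'cy', 'cam_to_world']
[[ 2.81604681e-03  9.94995122e-01 -9.98838173e-02  4.21173212e+02]
 [-9.99795789e-01  8.02587148e-04 -2.01924746e-02 -2.58969504e+01]
 [-2.00112482e-02  9.99202829e-02  9.94794193e-01  1.49151566e+03]
 [ 0.00000000e+00  0.00000000e+00  0.00000000e+00  1.00000000e+00]] 398.59525853606
{'t': 0.1, 'joints': array([ 1.15820429e+00,  1.16431512e-01,  1.44216155e+00,  3.41854191e-05,
        1.58400006e+00, -3.77822510e-02]), 'joint_velocities': array([ 0.00126563, -0.00012626, -0.00185515, -0.00038695, -0.00048923,
       -0.0009919 ]), 'tau': array([ 3.14532313e-03, -7.22897530e+01, -6.23862505e+01,  7.80908600e-02,
        2.29962019e-02, -9.41332610e-05]), 'tool_pos': array([247.0336803 , 627.98844692, 218.00631237]), 'eef_rot': array([-3.14059419e+00, -7.19495616e-05,  2.76678327e+00]), 'wrist_force': array([ 0.69731515, -0.42019737,  0.02929138]), 'wrist_torque': array([ 0.04232078, -0.0316157 ,  0.00936123]), 'finger_force': 0.0, 'finger_gap': 93.1271812927494}
```

View pics/top0b.png

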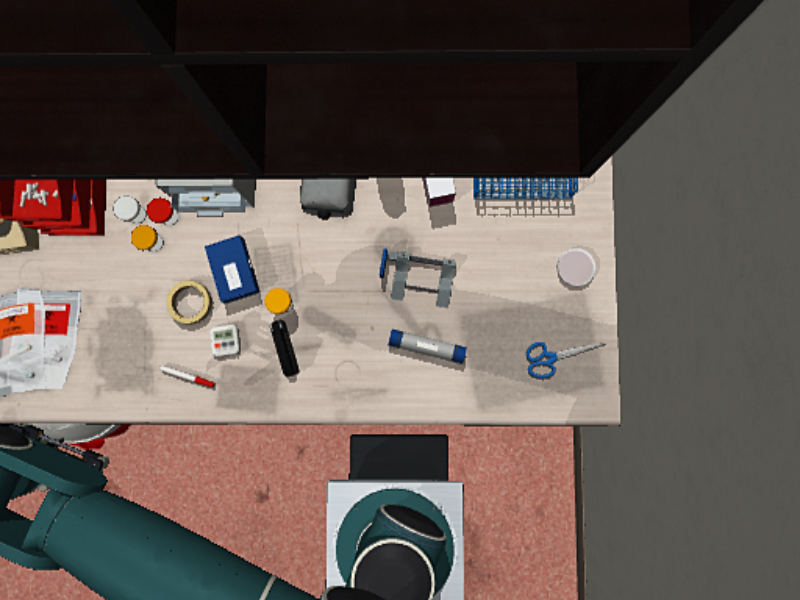

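View pics/side0.png

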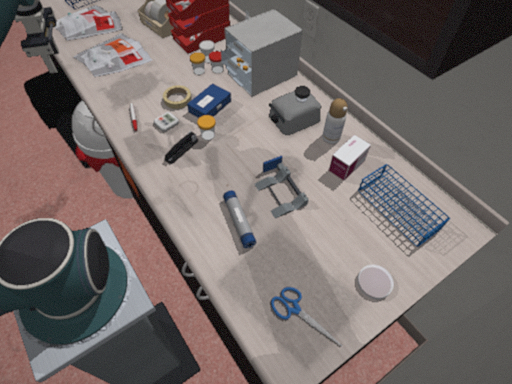

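The top view shows the column at about (427,346) in the 800-wide picture. The cradle is at about (422,275), with the blue stop at (384,262). I'll enlarge that area.

```bash
python3 -c "
import cv2
a=cv2.imread('pics/top0.png')[150:240,230:320];cv2.imwrite('pics/c0.png',cv2.resize(a,(600,600),interpolation=cv2.INTER_CUBIC))"
```

```text
(no output)
```

View pics/c0.png

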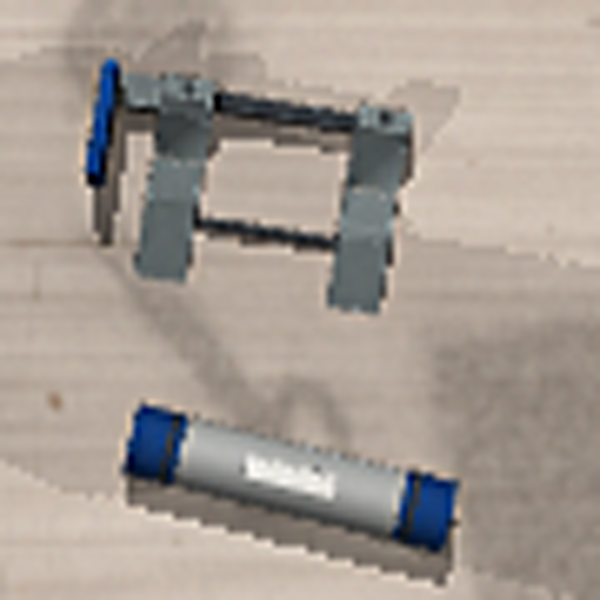

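The crop shows the ramp feet's outer corners at (135,272) and (380,313). The column's end centres are at about (133,438) and (450,515), and the stop plate runs from (112,62) to (92,185).

```bash
python3 -c "
from h import *
P=lambda x,y,z: px('top0',230+(x+.5)/6.667-.5,150+(y+.5)/6.667-.5,z)
L,R=P(135,272,0),P(380,313,0); print('foot',L,R,np.linalg.norm(L-R))
d=(L-R)[:2]; yaw=np.arctan2(-d[0],d[1]); print('cradle yaw',np.degrees(yaw))
B1,B2=P(160,75,30),P(412,108,30); print('back top',B1,B2,np.linalg.norm(B1-B2))
d=(B1-B2)[:2]; print('yaw back',np.degrees(np.arctan2(-d[0],d[1])))
ex=np.array([np.cos(yaw),np.sin(yaw)]); ey=np.array([-ex[1],ex[0]])
f=((L+R)/2)[:2]; C=f+66*ex; print('cradle org',C)
for q in (B1,B2,P(112,62,46),P(92,185,46)): print('in cradle',ex@(q[:2]-C),ey@(q[:2]-C))
a,b=P(133,438,20),P(450,515,20); d=(a-b)[:2]; print('col',a,b,np.linalg.norm(d),(a+b)/2,np.degrees(np.arctan2(-d[0],d[1])))
m=((a+b)/2)[:2]; print('col in cradle',ex@(m-C),ey@(m-C))
for n,u,v,z in(('scis',565,355,0),('stapler',285,348,20),('cup',277,300,70),('petri',577,267,15),('box',232,268,42)): print(n,px('top0',u*.64,v*.64,z))
"
```

```text
foot [582.3  10.7   0. ] [ 559.1 -127.3    0. ] 139.9365570535448
cradle yaw -9.543096279767173
back top [689.5  -3.6  30. ] [ 670.8 -143.7   30. ] 141.34249184162562
yaw back -7.602679617944499
cradle org [635.78663777 -69.24210142]
in cradle 42.08726696207401 73.63879901702182
in cradle 46.873150037243036 -67.62264414136733
in cradle 41.98407734312062 100.18911637675481
in cradle -27.34191012052659 99.38446602397453
col [487.7  11.   20. ] [ 445.6 -163.8   20. ] 179.7983592806119 [466.65 -76.4   20.  ] -13.541593692452873
col in cradle -165.6092821882594 -35.0999060104114
scis [ 445.1 -404.5    0. ]
stapler [459.7 259.1  20. ]
cup [568.6 270.2  70. ]
petri [ 653.9 -434.3   15. ]
box [647.5 384.5  42. ]
```

```bash
R='{"claw":255,"x":165,"y":-260,"z":0,"turn":13}'; python3 -m inch '[{"claw":255,"x":33,"y":-52,"z":0,"turn":3},{"claw":255,"x":66,"y":-104,"z":0,"turn":6},{"claw":255,"x":99,"y":-156,"z":0,"turn":9},{"claw":255,"x":132,"y":-208,"z":0,"turn":13},{"claw":255,"x":165,"y":-260,"z":0,"turn":13}]' 10
python3 -m inch '[{"claw":255,"x":0,"y":-60,"z":0,"turn":0},{"claw":255,"x":0,"y":-120,"z":0,"turn":0},{"claw":255,"x":0,"y":-180,"z":0,"turn":0},{"claw":255,"x":5,"y":-240,"z":0,"turn":0},{"claw":255,"x":10,"y":-300,"z":0,"turn":0}]'
python3 -m inch '[{"claw":255,"x":0,"y":-60,"z":0,"turn":0},{"claw":255,"x":5,"y":-120,"z":0,"turn":0},{"claw":255,"x":10,"y":-180,"z":0,"turn":0},{"claw":255,"x":10,"y":-240,"z":0,"turn":0},{"claw":255,"x":12,"y":-278,"z":-20,"turn":0}]'
python3 -c "from h import *;s=get_state();print(s['tool_pos'],s['eef_rot'],s['wrist_force'])"
```

```text
t: 0.72
tool_pos: [412.7, 366.3, 218.4]
eef_rot: [-3.141, -0.0, 2.995]
wrist_force: [0.6, 0.1, -1.5]
finger_gap: 47.8
finger_force: 0.0
t: 1.35
tool_pos: [421.7, 66.4, 218.6]
eef_rot: [3.142, 0.0, 2.994]
wrist_force: [1.7, 0.3, -0.4]
finger_gap: 0.9
finger_force: 0.0
t: 1.98
tool_pos: [434.0, -212.6, 199.3]
eef_rot: [-3.141, 0.002, 2.992]
wrist_force: [0.0, -0.0, -0.6]
finger_gap: 0.6
finger_force: 0.0
[ 433.96962116 -212.57693704  199.33708848] [-3.14076591e+00  1.72021799e-03  2.99189001e+00] [ 0.04089458 -0.02437479 -0.6373686 ]
```

```bash
python3 -c "
from h import *
c=snap('wrist','w1');print(c['cam_to_world'].round(2),c['fx'])
a=cv2.imread('pics/w1.png');cv2.imwrite('pics/w1b.png',cv2.resize(a,(800,600)))"
```

```text
[[ 1.5000e-01 -9.5000e-01 -2.7000e-01  3.5997e+02]
 [ 9.9000e-01  1.4000e-01  4.0000e-02 -2.0195e+02]
 [-0.0000e+00 -2.7000e-01  9.6000e-01  3.6490e+02]
 [ 0.0000e+00  0.0000e+00  0.0000e+00  1.0000e+00]] 305.3929241226817
```

View pics/w1b.png

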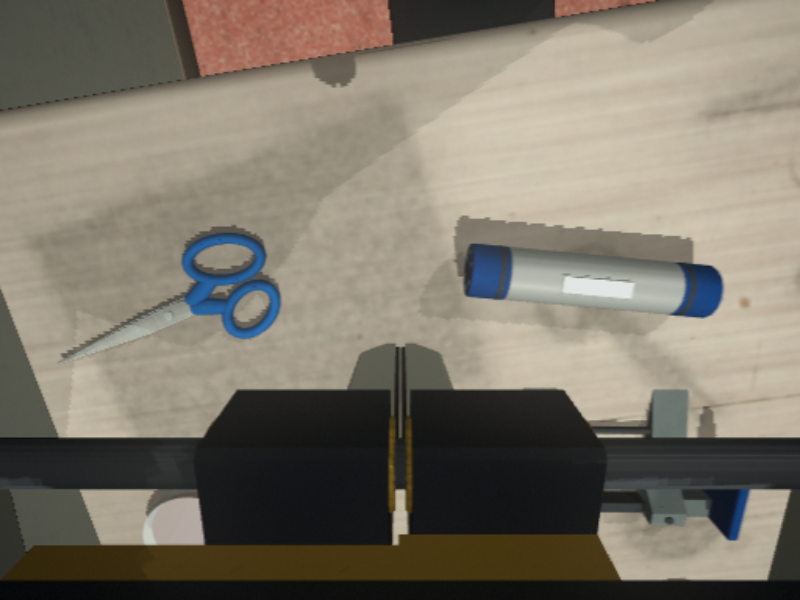

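The wrist view shows the column's near end face centred at about (472,271) and its far end at about (716,290). The scissors are well to the left.

```bash
python3 -c "
from h import *
a=px('w1',472*.64,271*.64,20);b=px('w1',716*.64,291*.64,20)
d=(b-a)[:2];print(a,b,np.linalg.norm(d),(a+b)/2,np.degrees(np.arctan2(-d[0],d[1])))
print(px('w1',650*.64,390*.64,0),px('w1',688*.64,390*.64,0))"
```

```text
[ 447.3 -161.5   20. ] [489.9  17.6  20. ] 184.0966322342698 [468.6  -71.95  20.  ] -13.379522186784929
[577.  -22.1   0. ] [581.8   9.5   0. ]
```

```bash
python3 -m inch '[{"claw":255,"x":1,"y":3,"z":-55,"turn":0},{"claw":255,"x":2,"y":5,"z":-110,"turn":0},{"claw":255,"x":2,"y":5,"z":-165,"turn":0},{"claw":255,"x":2,"y":5,"z":-187,"turn":0},{"claw":255,"x":2,"y":5,"z":-187,"turn":0}]'
python3 -m inch '[{"claw":255,"x":3,"y":12,"z":0,"turn":0},{"claw":255,"x":5,"y":20,"z":0,"turn":0},{"claw":255,"x":7,"y":28,"z":0,"turn":0},{"claw":255,"x":9,"y":38,"z":0,"turn":0},{"claw":255,"x":11,"y":47,"z":0,"turn":0}]'
python3 -m inch '[{"claw":255,"x":0,"y":0,"z":0,"turn":0},{"claw":255,"x":-8,"y":-30,"z":0,"turn":0},{"claw":255,"x":-40,"y":-40,"z":0,"turn":0},{"claw":0,"x":-90,"y":-20,"z":30,"turn":0}]'
python3 -c "
from h import *
snap('top','top1');a=cv2.imread('pics/top1.png')[150:240,230:320];cv2.imwrite('pics/c1.png',cv2.resize(a,(600,600),interpolation=cv2.INTER_CUBIC))"
```

```text
t: 2.65
tool_pos: [435.1, -204.2, 10.0]
eef_rot: [3.14, -0.003, 2.994]
wrist_force: [-0.6, -0.2, 0.6]
finger_gap: 0.5
finger_force: 0.0
t: 3.28
tool_pos: [447.4, -157.3, 12.0]
eef_rot: [-3.141, 0.001, 2.994]
wrist_force: [-1.6, -4.0, 1.8]
finger_gap: 0.6
finger_force: 2.0
t: 3.78
tool_pos: [359.2, -179.5, 38.0]
eef_rot: [3.14, -0.005, 2.992]
wrist_force: [0.7, -0.0, 1.9]
finger_gap: 6.2
finger_force: 0.0
```

View pics/c1.png

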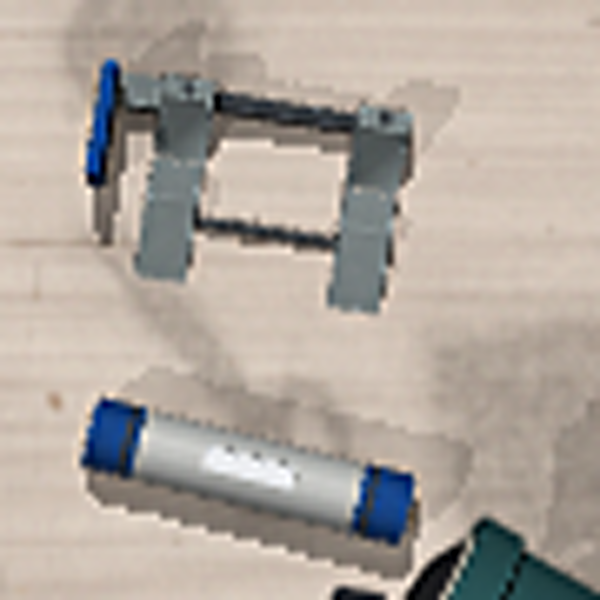

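The column now has its end centres at about (90,433) and (408,509), so it slid about 24 mm to the left.

```bash
python3 -c "
from h import *
P=lambda x,y,z: px('top1',230+(x+.5)/6.667-.5,150+(y+.5)/6.667-.5,z)
a,b=P(90,433,20),P(408,509,20); d=(a-b)[:2]; m=((a+b)/2)[:2]
print('col',m,np.linalg.norm(d),np.degrees(np.arctan2(-d[0],d[1])))
w=np.radians(-8.7); ex=np.array([np.cos(w),np.sin(w)]); ey=np.array([-ex[1],ex[0]])
C=np.array([570.7,-58.3])+66*ex; print('C',C,'in cradle',ex@(m-C),ey@(m-C)); print(ex,ey)
for X in(-230,-165,-66,-20,0): print(X,C+X*ex+ -15*ey)
print(get_state()['tool_pos'])"
```

```text
col [469.65 -52.95] 180.33995674835901 -13.304191972893145
C [635.94059653 -68.28321414] in cradle -166.69655265034012 -9.996463591555052
[ 0.98849389 -0.15126082] [0.15126082 0.98849389]
-230 [406.31809026 -48.32063378]
-165 [470.5701929 -58.1525871]
-66 [568.4310877 -73.1274083]
-20 [613.90180649 -80.08540603]
0 [633.67168423 -83.11062244]
[ 356.96842646 -178.24471842   43.47123516]
```

```bash
python3 -m inch '[{"claw":0,"x":15,"y":45,"z":0,"turn":0},{"claw":0,"x":30,"y":90,"z":0,"turn":0},{"claw":0,"x":50,"y":133,"z":0,"turn":0},{"claw":0,"x":58,"y":133,"z":-28,"turn":0},{"claw":0,"x":58,"y":133,"z":-28,"turn":0}]'
python3 -m inch '[{"claw":0,"x":10,"y":-1.5,"z":0,"turn":0},{"claw":0,"x":18,"y":-2.7,"z":0,"turn":0},{"claw":0,"x":24,"y":-3.7,"z":0,"turn":0},{"claw":0,"x":30,"y":-4.6,"z":0,"turn":0},{"claw":0,"x":36,"y":-5.5,"z":0,"turn":0}]'
python3 -c "
from h import *
snap('top','top2');a=cv2.imread('pics/top2.png')[150:240,230:320];cv2.imwrite('pics/c2.png',cv2.resize(a,(600,600),interpolation=cv2.INTER_CUBIC))"
```

```text
t: 4.45
tool_pos: [417.9, -45.8, 10.1]
eef_rot: [3.141, -0.004, 2.995]
wrist_force: [-0.2, -0.6, 0.5]
finger_gap: 60.2
finger_force: 0.0
t: 5.08
tool_pos: [455.4, -52.1, 11.8]
eef_rot: [-3.142, 0.0, 2.994]
wrist_force: [-0.4, 0.1, -0.4]
finger_gap: 93.3
finger_force: 0.1
```

View pics/c2.png

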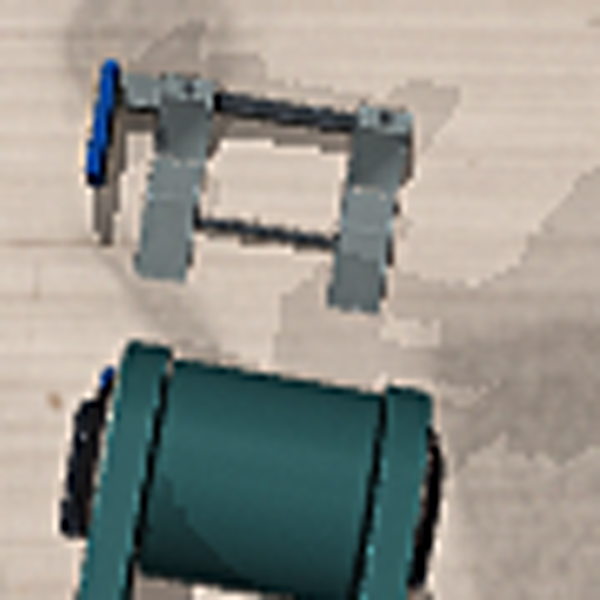

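The arm hides the column from above here, so I'll roll on in small steps and check with the wrist camera.

```bash
python3 -m inch '[{"claw":0,"x":7,"y":-1,"z":0,"turn":0},{"claw":0,"x":14,"y":-2.1,"z":0,"turn":0},{"claw":0,"x":21,"y":-3.2,"z":1,"turn":0},{"claw":0,"x":28,"y":-4.3,"z":2,"turn":0},{"claw":0,"x":35,"y":-5.4,"z":3,"turn":0}]'
python3 -m inch '[{"claw":0,"x":7,"y":-1,"z":0,"turn":0},{"claw":0,"x":13,"y":-2,"z":0,"turn":0},{"claw":0,"x":19,"y":-2.9,"z":0,"turn":0},{"claw":0,"x":25,"y":-3.8,"z":0,"turn":0},{"claw":0,"x":25,"y":-3.8,"z":0,"turn":0}]'
python3 -c "
from h import *
snap('wrist','w2');a=cv2.imread('pics/w2.png');cv2.imwrite('pics/w2b.png',cv2.resize(a,(800,600)))"
```

```text
t: 5.75
tool_pos: [490.5, -57.5, 14.8]
eef_rot: [-3.142, -0.0, 2.994]
wrist_force: [-0.7, -0.7, 0.8]
finger_gap: 93.0
finger_force: 0.2
t: 6.38
tool_pos: [515.3, -61.2, 14.7]
eef_rot: [3.142, -0.0, 2.994]
wrist_force: [-1.0, -0.3, -0.1]
finger_gap: 93.0
finger_force: 0.0
```

View pics/w2b.png

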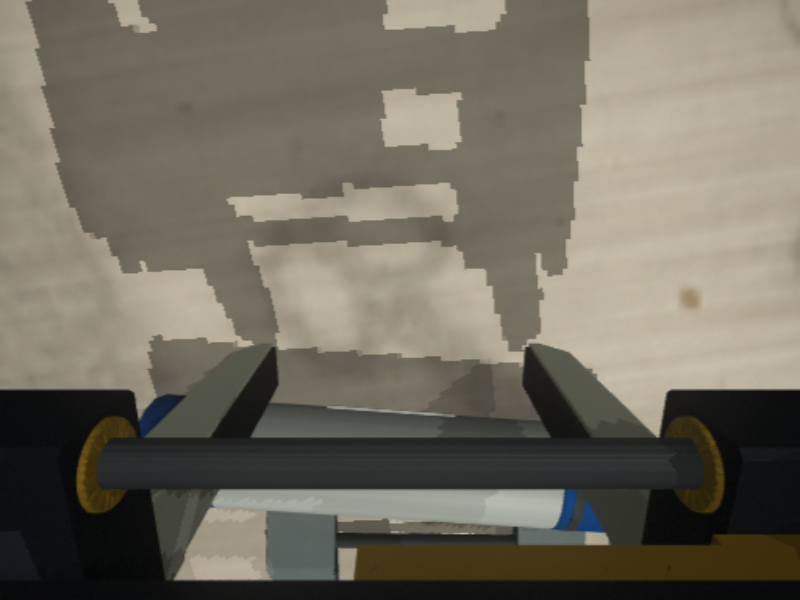

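The wrist view shows the column's rear edge running from (180,397) to (545,422) and its front edge from (215,505) to (560,528). It still looks tilted relative to the fingers, with its +y side ahead.

```bash
cat >> h.py <<'E'
w=np.radians(-8.7); ex=np.array([np.cos(w),np.sin(w)]); ey=np.array([-ex[1],ex[0]])
C=np.array([635.9,-68.3])
def cr(p): return np.round([ex@(p[:2]-C),ey@(p[:2]-C)],1)
def axis(f,u,v1,v2,z,s=.64):
    c=np.load(f'pics/{f}.npz'); g=lambda v:np.arctan((v*s-c['cy'])/c['fy'])
    return px(f,u*s,c['cy']+c['fy']*np.tan((g(v1)+g(v2))/2),z)
E
python3 -c "
from h import *
a=axis('w2',250,402,507.5,20);b=axis('w2',540,421.6,526.6,20)
d=(b-a)[:2];print(a,b,np.degrees(np.arctan2(-d[0],d[1])),cr(a),cr(b),cr(get_state()['tool_pos']))
e=axis('w2',150,395,501,20);print('left end',e,cr(e)); print('foot corner',cr(px('w2',267*.64,515*.64,0)))
"
```

```text
[ 540.8 -124.2   20. ] [565.8 -14.3  20. ] -12.815532342377878 [-85.6 -69.6] [-77.5  42.8] [-120.5  -11.2]
left end [ 532.2 -161.4   20. ] [ -88.4 -107.7]
foot corner [-39.9 -71.7]
```

```bash
python3 -m inch '[{"claw":0,"x":5,"y":-0.8,"z":0,"turn":0},{"claw":0,"x":9,"y":-1.4,"z":0,"turn":0},{"claw":0,"x":13,"y":-2,"z":0,"turn":0},{"claw":0,"x":17,"y":-2.6,"z":0,"turn":0},{"claw":0,"x":21,"y":-3.2,"z":0,"turn":0}]'
python3 -m inch '[{"claw":0,"x":4,"y":-0.6,"z":0,"turn":0},{"claw":0,"x":8,"y":-1.2,"z":0,"turn":0},{"claw":0,"x":12,"y":-1.8,"z":1,"turn":0},{"claw":0,"x":16,"y":-2.4,"z":1,"turn":0},{"claw":0,"x":20,"y":-3,"z":2,"turn":0}]'
python3 -c "
from h import *
print(cr(get_state()['tool_pos']))
snap('wrist','w3');a=cv2.imread('pics/w3.png');cv2.imwrite('pics/w3b.png',cv2.resize(a,(800,600)))"
```

```text
t: 7.05
tool_pos: [536.0, -64.4, 14.6]
eef_rot: [-3.142, -0.001, 2.994]
wrist_force: [-5.6, 0.7, 3.3]
finger_gap: 93.1
finger_force: 3.1
t: 7.68
tool_pos: [555.5, -67.3, 16.6]
eef_rot: [3.142, -0.002, 2.994]
wrist_force: [-8.9, 1.7, 6.2]
finger_gap: 93.1
finger_force: 4.7
[-79.7 -11.2]
```

View pics/w3b.png

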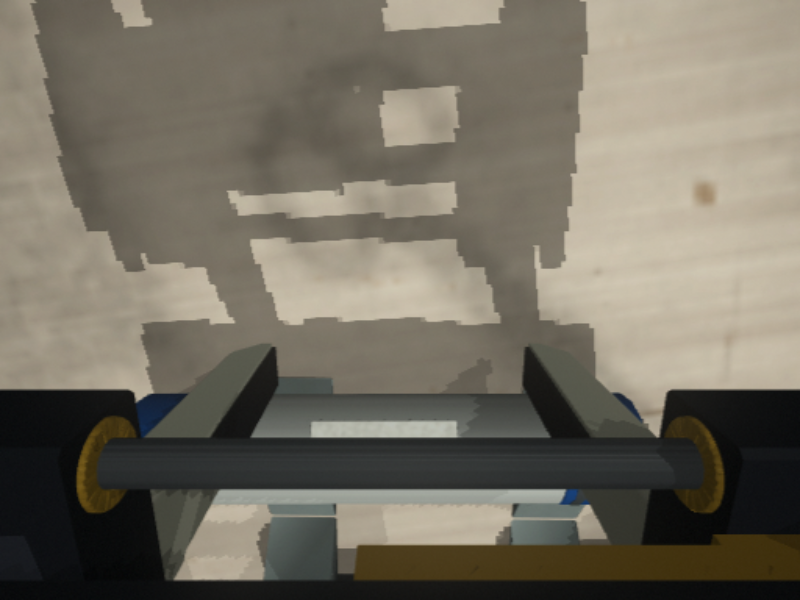

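The column is now square to the fingers and on the ramp, with its edges level at rows 394 and 503. I'll keep pushing slowly over the crest.

```bash
python3 -m inch '[{"claw":0,"x":4,"y":-0.6,"z":0,"turn":0},{"claw":0,"x":8,"y":-1.2,"z":1,"turn":0},{"claw":0,"x":12,"y":-1.8,"z":2,"turn":0},{"claw":0,"x":16,"y":-2.4,"z":3,"turn":0},{"claw":0,"x":20,"y":-3,"z":3,"turn":0}]'
python3 -m inch '[{"claw":0,"x":3,"y":-0.5,"z":0,"turn":0},{"claw":0,"x":6,"y":-1,"z":0,"turn":0},{"claw":0,"x":9,"y":-1.4,"z":0,"turn":0},{"claw":0,"x":12,"y":-1.8,"z":0,"turn":0},{"claw":0,"x":15,"y":-2.3,"z":0,"turn":0}]'
python3 -c "
from h import *
print(cr(get_state()['tool_pos']))"
```

```text
t: 8.35
tool_pos: [575.6, -70.3, 19.7]
eef_rot: [3.142, -0.002, 2.994]
wrist_force: [-8.6, 1.7, 5.7]
finger_gap: 92.5
finger_force: 4.6
t: 8.98
tool_pos: [591.3, -72.7, 19.7]
eef_rot: [3.142, 0.0, 2.994]
wrist_force: [-0.3, -0.2, 0.2]
finger_gap: 92.8
finger_force: 0.0
[-43.4 -11.1]
```

```bash
python3 -m inch '[{"claw":0,"x":-15,"y":2,"z":0,"turn":0},{"claw":0,"x":-20,"y":3,"z":50,"turn":0},{"claw":255,"x":-20,"y":-20,"z":90,"turn":0},{"claw":255,"x":0,"y":-75,"z":90,"turn":0},{"claw":255,"x":22,"y":-130,"z":90,"turn":0}]'
python3 -m inch '[{"claw":255,"x":0,"y":-25,"z":0,"turn":0},{"claw":255,"x":0,"y":-25,"z":0,"turn":0},{"claw":255,"x":0,"y":-25,"z":0,"turn":0},{"claw":255,"x":0,"y":-25,"z":0,"turn":0}]'
python3 -c "
from h import *
print(cr(get_state()['tool_pos']))
snap('wrist','w4');a=cv2.imread('pics/w4.png');cv2.imwrite('pics/w4b.png',cv2.resize(a,(400,300)))
snap('top','top4');b=cv2.imread('pics/top4.png')[140:230,210:330];
o=np.zeros((600,800,3),np.uint8);o[:600]=cv2.resize(b,(800,600),interpolation=cv2.INTER_CUBIC);cv2.imwrite('pics/c4.png',o)"
```

```text
t: 9.6
tool_pos: [612.9, -203.8, 110.8]
eef_rot: [-3.141, 0.002, 2.995]
wrist_force: [1.4, -0.2, 0.8]
finger_gap: 67.7
finger_force: 0.0
t: 10.1
tool_pos: [612.8, -226.5, 110.0]
eef_rot: [3.142, 0.0, 2.995]
wrist_force: [0.1, -0.5, 1.0]
finger_gap: 27.6
finger_force: 0.0
[   1.1 -159.9]
```

View pics/c4.png

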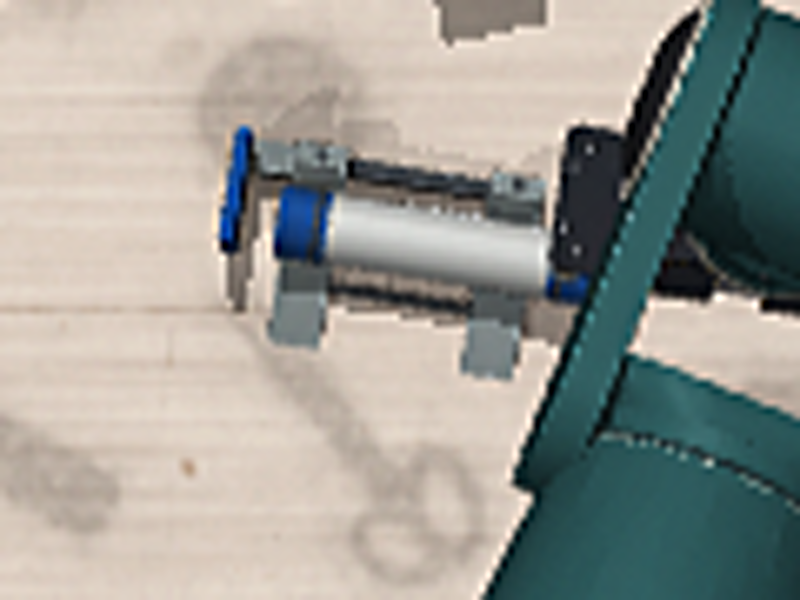

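The column is seated in the V. Its left end is at (277,222), short of the stop plate, whose face is near (245,190).

```bash
python3 -c "
from h import *
P=lambda x,y,z: px('top4',210+(x+.5)/6.667-.5,140+(y+.5)/6.667-.5,z)
print(cr(P(277,222,25)),cr(P(441,244,25)),cr(P(252,130,46)),cr(P(238,248,46)))"
```

```text
[-2.2 74.2] [ -0.6 -17.9] [43.4 94.8] [-22.7  92.3]
```

```bash
python3 -m inch '[{"claw":255,"x":0,"y":0,"z":-45,"turn":0},{"claw":255,"x":0,"y":0,"z":-80,"turn":0},{"claw":255,"x":0,"y":0,"z":-95,"turn":0},{"claw":255,"x":1,"y":12,"z":-95,"turn":0},{"claw":255,"x":3,"y":25,"z":-95,"turn":0}]'
python3 -m inch '[{"claw":255,"x":0.7,"y":5,"z":0,"turn":0},{"claw":255,"x":1.5,"y":10,"z":0,"turn":0},{"claw":255,"x":2.2,"y":15,"z":0,"turn":0},{"claw":255,"x":2.9,"y":19,"z":0,"turn":0},{"claw":255,"x":3.3,"y":22,"z":0,"turn":0}]'
python3 -c "
from h import *
print(cr(get_state()['tool_pos']))"
```

```text
t: 10.82
tool_pos: [616.8, -201.9, 16.4]
eef_rot: [-3.141, 0.002, 2.994]
wrist_force: [-0.8, -0.1, 0.2]
finger_gap: 0.5
finger_force: 0.0
t: 11.45
tool_pos: [619.5, -181.0, 15.1]
eef_rot: [-3.141, 0.001, 2.993]
wrist_force: [-0.8, -5.4, 3.3]
finger_gap: 0.2
finger_force: 2.8
[   0.9 -113.9]
```

```bash
python3 -m inch '[{"claw":255,"x":0.3,"y":2,"z":0,"turn":0},{"claw":255,"x":0.6,"y":4,"z":0,"turn":0},{"claw":255,"x":0.9,"y":6,"z":0,"turn":0},{"claw":255,"x":1.2,"y":8,"z":0,"turn":0}]'
python3 -m inch '[{"claw":255,"x":0.2,"y":1,"z":0,"turn":0},{"claw":255,"x":0.3,"y":2,"z":0,"turn":0}]'
```

```text
t: 11.95
tool_pos: [620.8, -173.2, 15.1]
eef_rot: [-3.141, 0.001, 2.993]
wrist_force: [0.5, -5.4, 2.8]
finger_gap: 0.2
finger_force: 2.8
t: 12.2
tool_pos: [621.1, -171.2, 15.2]
eef_rot: [-3.141, 0.001, 2.993]
wrist_force: [0.6, -5.6, 3.9]
finger_gap: 0.3
finger_force: 2.8
```

```bash
python3 -m inch '[{"claw":255,"x":0.1,"y":1,"z":0,"turn":0}]'
python3 -m inch '[{"claw":255,"x":0.1,"y":1,"z":0,"turn":0}]'
```

```text
t: 12.32
tool_pos: [621.2, -170.2, 15.2]
eef_rot: [-3.141, 0.001, 2.993]
wrist_force: [0.1, -5.5, 2.4]
finger_gap: 0.4
finger_force: 2.7
t: 12.45
tool_pos: [621.3, -169.2, 15.2]
eef_rot: [-3.141, 0.001, 2.993]
wrist_force: [0.5, -5.6, 3.7]
finger_gap: 0.2
finger_force: 2.7
```

```bash
python3 -m inch '[{"claw":255,"x":0.1,"y":1,"z":0,"turn":0}]' | grep force:
python3 -m inch '[{"claw":255,"x":0.2,"y":1,"z":0,"turn":0}]'| grep force:
```

```text
wrist_force: [1.2, -5.5, 3.6]
finger_force: 2.6
wrist_force: [-0.9, -14.7, 3.5]
finger_force: 7.6
```

Force jumped to 14.7 N, so the column is against the stop. I'll back off, move clear and check.

```bash
python3 -m inch '[{"claw":255,"x":-1,"y":-6,"z":0,"turn":0},{"claw":255,"x":-5,"y":-30,"z":0,"turn":0},{"claw":255,"x":-8,"y":-50,"z":30,"turn":0},{"claw":255,"x":-8,"y":-60,"z":90,"turn":0},{"claw":255,"x":-8,"y":-110,"z":130,"turn":0}]'
python3 -m inch '[{"claw":255,"x":-30,"y":-40,"z":30,"turn":0},{"claw":255,"x":-30,"y":-40,"z":30,"turn":0},{"claw":255,"x":-30,"y":-40,"z":30,"turn":0}]'
python3 -c "
from h import *
snap('top','top5');b=cv2.imread('pics/top5.png')[140:230,210:330]
cv2.imwrite('pics/c5.png',cv2.resize(b,(800,600),interpolation=cv2.INTER_CUBIC))"
```

```text
t: 13.32
tool_pos: [613.4, -276.2, 146.8]
eef_rot: [-3.141, 0.002, 2.995]
wrist_force: [0.5, -0.1, 0.2]
finger_gap: 0.7
finger_force: 0.0
t: 13.7
tool_pos: [582.8, -316.0, 173.0]
eef_rot: [3.141, -0.001, 2.993]
wrist_force: [-0.9, 0.6, 0.1]
finger_gap: 0.5
finger_force: 0.0
```

View pics/c5.png

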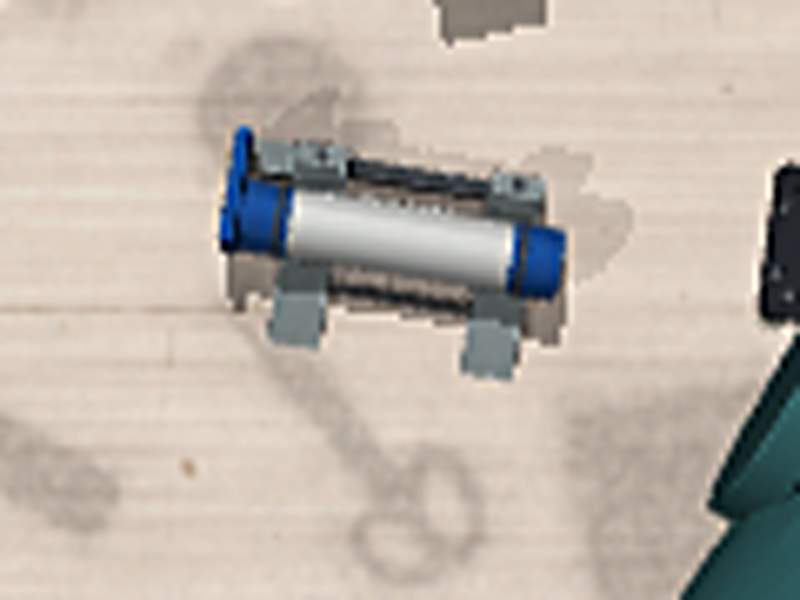

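The column lies in the V with its left end against the blue plate at about (240,215), and the arm is clear.

```bash
python3 -c "
from rig import *
print(hand_in())"
```

```text
the job is handed in; nothing more can be done
None
```

I rolled the column up the ramp into the V, pushed it along until the wrist force jumped from about 5.5 to 14.7 N at the stop plate, and handed in with the arm clear; the last picture shows it against the plate, but no verdict was returned.

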